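# Snap a relay module onto the mounting rail

## Robot

A 7-joint arm with a two-finger parallel gripper is mounted at the origin on a cart in front of the work surface, level with it; the furniture and walls round the work are solid. World frame = base frame: x ahead of the robot, y to its left, z up, the work surface at z = 0. Lengths are in m, angles in rad, forces in N, time in s.
With the tool pointing down it reaches from about 0.4 to 0.85 m from the base axis. Payload 10.4 kg.
Tool frame: the origin (TCP) lies at the very end of the fingers, on their centre line; the grasp point (between the pads) lies 19 mm behind it; z points along the fingers, y is the line along which they close (so a half turn about z gives the same grasp; the last joint's range is limited). The gripper opens to 87 mm and grips with 3 to 60 N. Pads are 19 mm wide; open, the fingers measure 117 mm over their backs; the gripper's body (75 mm by 190 mm) begins 51 mm behind the grasp point.
Start: joints at [1.124, 0.332, -0.065, 1.46, 0.022, 1.35, -0.088], TCP at [0.257, -0.57, 0.223] pointing down, gripper open.
Joint ranges: [-2.6, 2.6], [-0.5, 2.12], [-1.47, 1.34], [0.16, 2.42], [-1.27, 4.41], [0.06, 2.06], [-2.6, 2.6]. Speed limits (rad/s): [2.22, 2.22, 2.79, 2.79, 3.14, 3.14, 3.14].

## Interface

Orientations are given as a unit quaternion [w, x, y, z].
In Python, from station import state, viewer, ticket gives the robot as it stands.
- The arm moves only by the shell command python3 -m pendant 'ROWS' [FORCE]. ROWS is JSON, a list that holds one entry, the list of rows, each a list of 7 numbers: the shift along the tool's x, y, z scaled (see below), then the turn, a rotation vector about the tool's x, y, z scaled (see below), then the opening, from -1 (shut) to 1 (fully open). In form: [[[x, y, z, wx, wy, wz, fingers], ...]]. A call has 1 to 8 rows; each row shifts and turns the commanded pose from where the row before left it, along the tool's axes as they then stand; what a row does not reach is not made up. The controller multiplies each number of a shift by 0.02 m and each number of a turn by 0.08 rad. A row lasts 1/10 s, in which the tool goes at most 50 mm and 8.59 degrees, less where a joint would pass 70% of its speed; a pose out of reach is approached as far as the arm can. A call with a number of a shift or a turn outside -1 to 1 is refused whole. A call with a gripper value outside its range is refused whole. The fingers move at their own pace and stop on an object; FORCE is the grip in N (left out, the last holds). Time passes only in rows, so rows that do not move let the fingers close. It gives the time, the measured TCP pose, the force, the opening and the grip force at its end, in the units of the state.
- state(): the state, without advancing time (a new reading comes with each control period).
- viewer.read_camera(name): name is "scene" or "top" or "wrist"; returns a dict with "image" (384x512x3 uint8, blue, green, red), "mtx" (3x3 intrinsics, pixels), "k1" (the pictures are not rectified: a ray, as slopes to the right and down, at radius r is drawn at 1 + k1 r^2 times it, then the intrinsics apply), "rvec" (rotation vector, rad) and "tvec" (3), from world to camera coordinates, as OpenCV has them. Camera axes: x right, y down, z forward; pixel columns grow to the right and rows downward; lengths in m; the calibration is good to about 2 mm. A picture is of the moment at which its call begins. There is no depth.
- ticket.close_job(): hands the job in; it is judged then, once.
The state is a dict: "t": time; "q": joint angles; "dq": joint speeds; "tau": joint torques, N m; "position": TCP position; "tcp_rot": TCP orientation; "force": force on the tool from outside, world axes, zero at the start; "moment": the same for the moment, N m; "finger_gap": finger opening in m; "gripper_force": force on a finger pad.
Only numpy, scipy, OpenCV 4.12 (cv2) and the standard library are available. Lean on these libraries where they do the work, as an engineer would, in place of code of your own. Each camera call takes 0.05 s, during which the arm holds its last target. There are 200 camera calls.

## Task

Fit the wide loose module onto the rail of the panel, in the gap between the terminal blocks and the module already there, with its release tab towards you: hook its fixed lip under the far edge of the rail, then press the near side down until the sprung foot clicks under the near edge, firmly but without ramming it. Then take hold of it and tug it gently upwards to make sure that the catch holds, and leave it sitting flat on the rail. Leave the slim module and the other things on the bench alone.

Things in the scene. Friction and masses are not known exactly. Their poses are not given: they have to be found in the camera images.
- wide_module: Loose light-grey electronics module, 88 long (own x) x 36 wide (own y) x 62 mm high, 0.2 to 0.3 kg, standing upright. Origin: centre of its underside; z up, -x towards its release tab. Clip block x -27..27, z 0..15; main body x -44..44, z 13..38. In its underside a recess for the rail runs along y: walls at x = -18.3 and 18.3, roof at z = 9 (far half) and 10 (near half).
- wide_module_top (a point): Centre of the flat top of the wide module's raised nose, at (7, 0, 62) mm from its origin; axes as the module's. The nose is x -8..22 (30 long), 36 wide (y) and stands 24 mm above the main  easy to grip across y from above.
- wide_module_shoulder (a point): Push point on the module's long near shoulder (the flat step x -44..-8, 36 wide, z 38): above the foot, at (-20, 0, 38) mm from its origin. Pushed down here with closed fingers, the hooked module turns about the far rail edge; this point goes down about 4 mm and swings 3 mm nearer to you. A finger that follows that arc pushes cleanly; one that goes straight down drags and needs more force.
- wide_module_lip: The module's fixed lip, 4 mm long, jutting inwards from the recess's +x wall over its whole width. Origin: its upper tip edge, at (14.3, 0, 5.3) mm from the module's. Slot between lip and roof: 3.7 mm high here, 3 at the wall. Leaning some 15 degrees (tab side high), roof lowered onto the far rail edge, the module slides nearer along its own x until the wall meets the edge.
- wide_module_foot: Black sprung foot in the module's -x wall, 16 mm wide, with the release tab. Origin: upper tip edge of its catch, (-14.4, 0, 7) mm from the module's; same axes. Slides 5 mm outwards on a spring (8.4 N + 3.5 N/mm). A copper contact spring under the roof adds to it: the push rises over 4 mm to about 17 to 26 N, then drops by about half all at once: the click. Stop there.
- panel: Fixed steel plate 186 x 250 x 3 mm; origin on the bench under the rail's middle, x across the rail away from the robot, y along it, z up. On the rail: terminal blocks (y -117..-65, up to z 53) and a slim module already fitted (y 82..102, up to z 71). Wiring duct behind at x 70..102, z to 43. Module and panel must not bear on each other with over 65 N (all contacts added), or plastic cracks.
- gap (a point): Middle of the free 143 mm of rail, on the centre line of the rail's upper side, 18 mm above the bench; axes as the panel's. Snapped on, the module is level with its origin 9 mm below this. The contact spring holds it up on its catch, so it clicks only when pushed a little past that height; going to measured heights falls short. As a check, a tug of 12 to 16 N straight up must not free it.
- rail_far (a point): Far edge of the rail at the gap: lower outer edge of the far flange, 17.5 mm beyond the centre line, 16 mm above the bench. The rail is a metal top-hat section; its flanges are 2 mm thick, flat on top to 15 mm from the centre line, then bevelled down to a thin edge; free below down to the plate and 5 mm inwards.
- rail_near (a point): Near edge of the rail at the gap: lower outer edge of the near flange, 17.5 mm from the centre line towards the robot; like the far one. Hooked at the far edge and let go, the module rests with its foot on this edge, leaning about 6 degrees, tab side high.
- slim_module: Loose module of the same make, only 20 mm wide (own y), 88 long, 62 high, standing on the bench; it stays where it is. Origin: centre of its underside.
- tape_black: Roll of black tape lying on the bench, 68 mm across, 19 high; bystander. Origin: centre of its underside.
- connector_3: White plug housing, 30 x 60 x 25 mm, on the bench; bystander. Origin: centre of its underside.
- bracket_0: Zinc-plated angle bracket, 34 x 73 x 30 mm, on the bench; bystander. Origin: centre of its underside.
Mind the look-alikes: they are no part of the job. What is shaped like the wide_module but purple, turquoise or yellow is not meant.

How it is judged:
By the outcome, as a careful person would: the job done as asked, in the order asked, and still so for the second after the job is handed in, with the robot touching nothing.
It also fails if it takes over 69 s, if anything falls off the work surface, if the arm or the gripper's body presses on something with over 40 N, if the wrist force passes 120 N, or if a joint passes its speed limit or range.

## Working session

There is one attempt and no reset: what is moved stays moved. The work goes in short steps, Python scripts to look and compute and a shell command to move; the robot and the scene stay as the last step left them, time stands still between calls to the robot, and variables do not carry over. Pictures are saved under pics/ and viewed, at most 10 in all, crops included, and the job is handed in when it is done.

```bash
ls; mkdir -p pics; cat > h.py <<'E'
import numpy as np, cv2
from scipy.spatial.transform import Rotation as R
from station import state, viewer, ticket
def cam(n,save=None):
    c=viewer.read_camera(n)
    if save: cv2.imwrite('pics/'+save,c['image'])
    return c
def ray(c,u,v):
    M=np.array(c['mtx']);p=np.array([(u-M[0,2])/M[0,0],(v-M[1,2])/M[1,1]])
    s=p.copy()
    for _ in range(20): s=p/(1+c['k1']*(s@s))
    Rm=cv2.Rodrigues(np.array(c['rvec'],float))[0];t=np.array(c['tvec'],float).ravel()
    d=Rm.T@np.array([s[0],s[1],1]);return -Rm.T@t,d/np.linalg.norm(d)
def onz(c,u,v,z):
    o,d=ray(c,u,v);return o+d*(z-o[2])/d[2]
def proj(c,P):
    Rm=cv2.Rodrigues(np.array(c['rvec'],float))[0];x=Rm@np.array(P)+np.array(c['tvec'],float).ravel()
    s=x[:2]/x[2];s=s*(1+c['k1']*(s@s));M=np.array(c['mtx']);return M[0,0]*s[0]+M[0,2],M[1,1]*s[1]+M[1,2]
E
python3 - <<'E'
from h import *
s=state();print({k:np.round(v,4).tolist() for k,v in s.items()})
a=cam('scene');b=cam('top')
for c in(a,b):print(np.round(ray(c,256,192),3),c['k1'],np.round(c['mtx'],1).tolist())
cv2.imwrite('pics/a.png',a['image']);cv2.imwrite('pics/b.png',cv2.resize(b['image'],(800,600)))
E
```

```text
pics
{'t': 0.0, 'q': [1.1244, 0.3328, -0.0647, 1.461, 0.0216, 1.3499, -0.0885], 'dq': [-0.0005, -0.0007, 0.0003, 0.001, -0.0012, 0.0002, 0.002], 'tau': [0.0, -62.3251, 0.0247, -38.9891, -0.0614, 0.0399, 0.0001], 'position': [0.2569, -0.5693, 0.2218], 'tcp_rot': [-0.0007, 0.9776, 0.2103, -0.0002], 'force': [-0.0154, -0.4226, 0.2147], 'moment': [-0.0506, -0.0789, 0.0046], 'gripper_force': 0.0, 'finger_gap': 0.0869}
[[-0.195  0.157  1.111]
 [ 0.521 -0.264 -0.811]] -0.04657437521066462 [[369.0, 0.0, 253.2], [0.0, 369.0, 186.1], [0.0, 0.0, 1.0]]
[[ 0.278 -0.163  1.536]
 [ 0.136  0.016 -0.991]] -0.0016388625952476383 [[375.3, 0.0, 263.7], [0.0, 375.3, 196.7], [0.0, 0.0, 1.0]]
```

View pics/a.png

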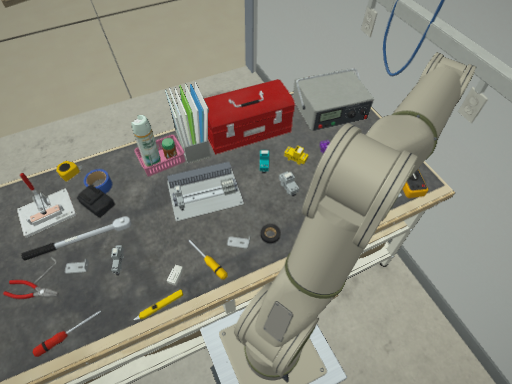

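View pics/b.png

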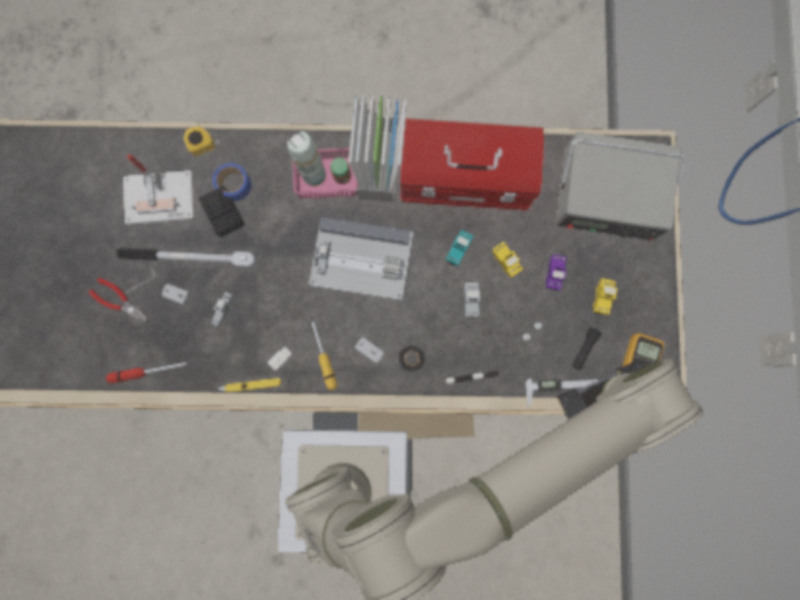

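Candidates, as scene pixels. The light-grey wide module is at (289,183). The slim grey one is at (116,258) and is too narrow. The turquoise (264,160), yellow (296,155), purple (325,146) and, in the top view, the second yellow are the wrong colour. I choose the grey one at (289,183), which is (302,191) in the raw top view, and check it in one crop.

```bash
python3 - <<'E'
from h import *
a=cam('scene');b=cam('top')
ca=cv2.resize(a['image'][150:220,155:320],None,fx=4,fy=4,interpolation=cv2.INTER_CUBIC)[:280,:660]
cb=cv2.resize(b['image'][135:210,190:330],None,fx=4.6,fy=4,interpolation=cv2.INTER_CUBIC)
cb=cb[:300,:660] if cb.shape[1]>=660 else np.pad(cb,((0,0),(0,660-cb.shape[1]),(0,0)))
cv2.imwrite('pics/c.png',np.vstack([ca,cb[:300]]))
for n,u,v,z in[('wide',472,299,.04),('slim',221,308,.04),('panel',362,262,.01)]:print(n,onz(b,u/1.5625,v/1.5625,z).round(3))
E
```

```text
wide [ 0.489 -0.325  0.04 ]
slim [0.456 0.319 0.04 ]
panel [ 0.588 -0.037  0.01 ]
```

View pics/c.png

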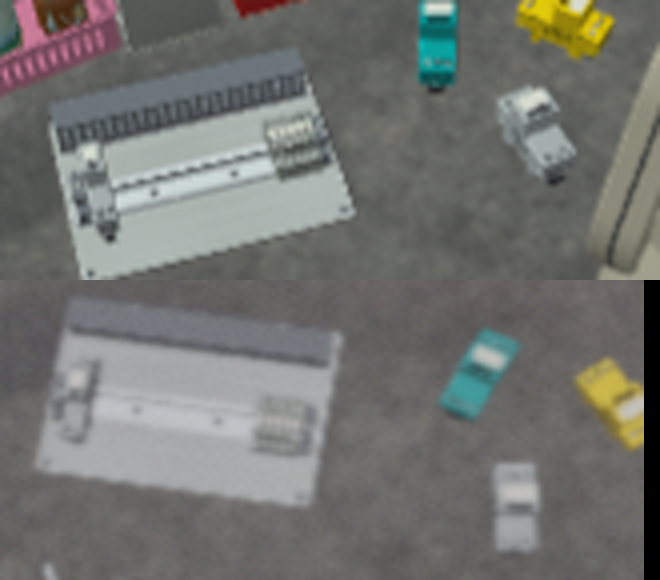

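The grey one at (289,183) is 36 wide with its black tab towards the robot, at about (0.489,-0.325) with yaw near 0. The panel shows terminal blocks on the right, the slim fitted module on the left, and a yaw of about -8°. Next I move above the module for a wrist view.

```bash
cat >> h.py <<'E'
from scipy.linalg import logm,expm
def TM(p,r):
    T=np.eye(4);T[:3,:3]=r.as_matrix();T[:3,3]=p;return T
def cur(s=None):
    s=s or state();q=s['tcp_rot'];return TM(s['position'],R.from_quat([q[1],q[2],q[3],q[0]]))
def down(yaw=0,lean=0): # tool down, yaw deg; lean deg: turned about its y
    return R.from_euler('z',yaw,degrees=True)*R.from_quat([1,0,0,0])*R.from_euler('y',lean,degrees=True)
def plan(B,N,A=None):
    A=cur() if A is None else A
    E=expm(np.real(logm(np.linalg.inv(A)@B))/N)
    row=np.r_[E[:3,3]/.02,R.from_matrix(E[:3,:3]).as_rotvec()/.08]
    print(N,'x',row.round(3).tolist(),'OVER' if abs(row).max()>1 else '')
E
python3 -c "
from h import *
plan(TM([.44,-.325,.26],down(0)),16)"
```

```text
16 x [0.734, -0.622, -0.118, -0.001, 0.0, 0.331]
```

```bash
M='python3 -m pendant'
r='' ; python3 -m pendant '[[[0.734,-0.622,-0.118,0,0,0.331,0.2],[0.734,-0.622,-0.118,0,0,0.331,0.2],[0.734,-0.622,-0.118,0,0,0.331,0.2],[0.734,-0.622,-0.118,0,0,0.331,0.2],[0.734,-0.622,-0.118,0,0,0.331,0.2],[0.734,-0.622,-0.118,0,0,0.331,0.2],[0.734,-0.622,-0.118,0,0,0.331,0.2],[0.734,-0.622,-0.118,0,0,0.331,0.2]]]' 
python3 -m pendant '[[[0.734,-0.622,-0.118,0,0,0.331,0.2],[0.734,-0.622,-0.118,0,0,0.331,0.2],[0.734,-0.622,-0.118,0,0,0.331,0.2],[0.734,-0.622,-0.118,0,0,0.331,0.2],[0.734,-0.622,-0.118,0,0,0.331,0.2],[0.734,-0.622,-0.118,0,0,0.331,0.2],[0.734,-0.622,-0.118,0,0,0.331,0.2],[0.734,-0.622,-0.118,0,0,0.331,0.2]]]' 
python3 -m pendant '[[[0,0,0,0,0,0,0.2],[0,0,0,0,0,0,0.2],[0,0,0,0,0,0,0.2]]]'
python3 - <<'E'
from h import *
c=cam('wrist','w1.png');o,d=ray(c,256,192);print(np.round([o,d],3),c['mtx'],c['k1'])
print(cur().round(3))
E
```

```text
t: 1.0
position: [0.3359, -0.4369, 0.2415]
tcp_rot: [-0.0, 0.994, 0.105, -0.0]
force: [-0.4, -0.8, 1.3]
finger_gap: 0.0526
gripper_force: 0.0
t: 1.8
position: [0.4406, -0.3244, 0.2604]
tcp_rot: [-0.0, 1.0, -0.001, -0.0]
force: [-0.1, 0.4, -0.2]
finger_gap: 0.0523
gripper_force: 0.0
t: 2.1
position: [0.4393, -0.326, 0.2601]
tcp_rot: [0.0, 1.0, -0.0, -0.0]
force: [-0.4, 0.6, 0.1]
finger_gap: 0.0521
gripper_force: 0.0
[[ 0.516 -0.325  0.422]
 [-0.291  0.    -0.957]] [[333.24412914   0.         256.3062823 ]
 [  0.         333.24412914 188.64672155]
 [  0.           0.           1.        ]] -0.0920669473980512
[[ 1.    -0.001 -0.     0.439]
 [-0.001 -1.    -0.    -0.326]
 [-0.     0.    -1.     0.26 ]
 [ 0.     0.     0.     1.   ]]
```

View pics/w1.png

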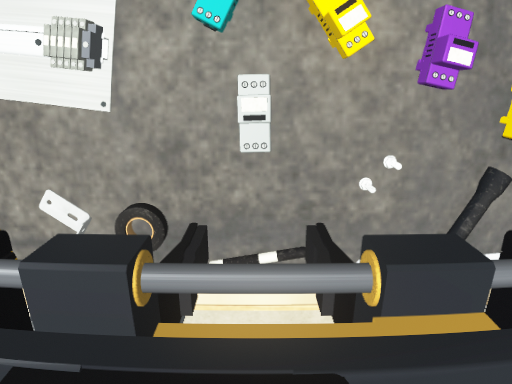

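The wrist view shows the module at (254,113): nose (239..271, 95..122), far end at row 74, near end at row 152, no yaw to speak of. I now measure it from its contour.

```bash
python3 - <<'E'
from h import *
c=cam('wrist');im=c['image'];m=((im.min(2)>120)*255).astype(np.uint8)
m[:, :200]=0;m[:,310:]=0;m[170:]=0
m=cv2.morphologyEx(m,cv2.MORPH_CLOSE,np.ones((7,7)))
k=max(cv2.findContours(m,0,2)[0],key=cv2.contourArea);print(cv2.boundingRect(k),cv2.minAreaRect(k))
for r in(80,88,100,108,125,135,145):
    x=np.where(m[r])[0];z=.062 if 94<r<116 else .038
    print(r,x[0],x[-1],onz(c,x[0],r,z).round(4),onz(c,x[-1]+1,r,z).round(4))
for v in(74,152.5):print(onz(c,254,v,.038).round(4))
g=im[60:160,254].astype(int);print(g.max(1).tolist())
E
```

```text
(200, 0, 110, 170) ((254.5, 84.49998474121094), (108.99998474121094, 168.99996948242188), -0.0)
80 204 309 [ 0.5291 -0.2671  0.038 ] [ 0.5288 -0.3847  0.038 ]
88 200 309 [ 0.5205 -0.2623  0.038 ] [ 0.5202 -0.385   0.038 ]
100 200 296 [ 0.5079 -0.2657  0.062 ] [ 0.5075 -0.3679  0.062 ]
108 200 280 [ 0.4996 -0.2654  0.062 ] [ 0.4992 -0.3511  0.062 ]
125 200 309 [ 0.4794 -0.2606  0.038 ] [ 0.4791 -0.3864  0.038 ]
135 200 309 [ 0.468  -0.2601  0.038 ] [ 0.4676 -0.3869  0.038 ]
145 200 309 [ 0.4564 -0.2595  0.038 ] [ 0.456  -0.3873  0.038 ]
[ 0.5351 -0.3226  0.038 ]
[ 0.4473 -0.3222  0.038 ]
[140, 140, 141, 141, 140, 139, 137, 135, 135, 134, 133, 133, 133, 134, 210, 239, 240, 240, 240, 240, 240, 154, 198, 224, 226, 226, 173, 111, 239, 240, 240, 240, 240, 238, 227, 235, 239, 242, 252, 252, 252, 253, 253, 253, 254, 253, 253, 254, 254, 254, 253, 249, 238, 238, 209, 110, 58, 58, 59, 58, 161, 215, 195, 224, 239, 238, 238, 238, 239, 238, 238, 238, 238, 237, 238, 238, 238, 237, 238, 237, 237, 237, 234, 138, 219, 234, 232, 233, 143, 227, 239, 214, 137, 133, 138, 140, 141, 138, 135, 132]
```

```bash
python3 - <<'E'
from h import *
c=cam('wrist');im=c['image'];m=((im.min(2)>180)*255).astype(np.uint8)
L=[]
for r in(78,80,92,98,102,106,110,125,130,135,140):
    x=np.where(m[r,220:290])[0]+220;z=.062 if 94<r<116 else .038
    a,b=onz(c,x[0],r,z),onz(c,x[-1]+1,r,z);L.append((a+b)/2)
    print(r,x[0],x[-1],L[-1].round(4),round(a[1]-b[1],4))
L=np.array(L);print('yaw',np.degrees(np.polyfit(L[:,0],L[:,1],1)[0]))
# panel outline estimate from top, rail ends
b=cam('top');i=b['image'];cv2.imwrite('pics/t.png',cv2.resize(i[130:195,185:275],None,fx=8,fy=8,interpolation=cv2.INTER_CUBIC))
E
```

```text
78 238 268 [ 0.531  -0.3219  0.038 ] 0.0343
80 238 268 [ 0.5288 -0.3219  0.038 ] 0.0343
92 238 268 [ 0.5158 -0.3219  0.038 ] 0.0346
98 237 269 [ 0.5097 -0.322   0.062 ] 0.0347
102 237 269 [ 0.5056 -0.322   0.062 ] 0.0348
106 238 269 [ 0.5014 -0.3225  0.062 ] 0.0338
110 238 269 [ 0.4973 -0.3225  0.062 ] 0.0339
125 240 269 [ 0.4792 -0.3234  0.038 ] 0.0343
130 240 269 [ 0.4735 -0.3234  0.038 ] 0.0344
135 240 269 [ 0.4678 -0.3234  0.038 ] 0.0345
140 240 269 [ 0.462  -0.3234  0.038 ] 0.0346
yaw 1.5408734855294814
```

Module pose: origin (0.491,-0.323), yaw about 1.7°, with the sizes matching. Before grasping I take a near view of the panel.

```bash

python3 -m pendant '[[[0.25,-0.95,0,0,0,0,0.2],[0.25,-0.95,0,0,0,0,0.2],[0.25,-0.95,0,0,0,0,0.2],[0.25,-0.95,0,0,0,0,0.2],[0.25,-0.95,0,0,0,0,0.2],[0.25,-0.95,0,0,0,0,0.2],[0.25,-0.95,0,0,0,0,0.2],[0.25,-0.95,0,0,0,0,0.2]]]' >/dev/null
python3 -m pendant '[[[0.25,-0.95,0,0,0,0,0.2],[0.25,-0.95,0,0,0,0,0.2],[0.25,-0.95,0,0,0,0,0.2],[0.25,-0.95,0,0,0,0,0.2],[0.25,-0.95,0,0,0,0,0.2],[0.25,-0.95,0,0,0,0,0.2],[0.25,-0.95,0,0,0,0,0.2],[0,0,0,0,0,0,0.2]]]' 
python3 -m pendant '[[[0,0,0,0,0,0,0.2],[0,0,0,0,0,0,0.2]]]'
python3 - <<'E'
from h import *
c=cam('wrist');np.save('w2.npy',c,allow_pickle=True)
cv2.imwrite('pics/w2.png',cv2.resize(c['image'][:240],(800,375),interpolation=cv2.INTER_CUBIC))
E
```

```text
t: 3.9
position: [0.5155, -0.0374, 0.2604]
tcp_rot: [-0.0, 1.0, 0.002, 0.0]
force: [-0.4, 0.0, 0.7]
finger_gap: 0.052
gripper_force: 0.0
t: 4.1
position: [0.515, -0.0413, 0.2603]
tcp_rot: [0.0, 1.0, -0.001, -0.0]
force: [-0.2, 0.4, 0.4]
finger_gap: 0.0523
gripper_force: 0.0
```

View pics/w2.png

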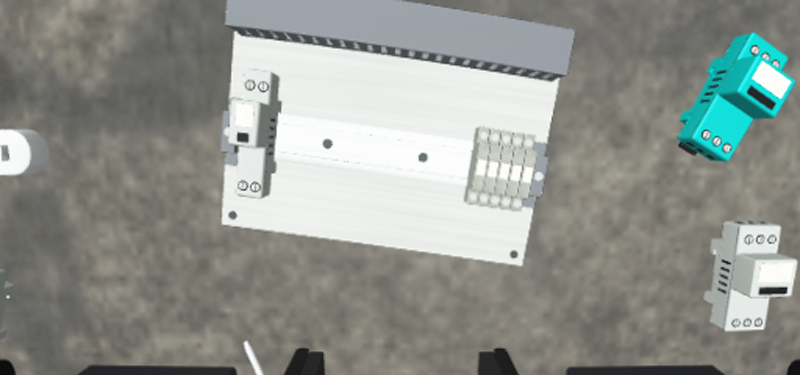

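The panel: fitted slim module at crop (255,135), terminals at (500,168), rail between them with edges at about (280,114)-(470,136) and (280,163)-(465,182), and near plate corners at (222,225) and (521,265). Now for the precise pose.

```bash
python3 - <<'E'
from h import *
c=np.load('w2.npy',allow_pickle=True).item();g=c['image'].astype(int).sum(2)/3
f=1.5625
A=onz(c,222/f,225/f,.003);B=onz(c,521.5/f,265.5/f,.003);print('near corners',A.round(4),B.round(4),np.linalg.norm(A-B))
# plate near edge subpixel
P=[]
for u in range(150,325,5):
    v0=(225+(u*f-222)*40/299.5)/f; col=g[int(v0)-6:int(v0)+8,u]; 
    k=np.argmin(np.diff(col));P.append(onz(c,u+.5,int(v0)-6+k+1,.003))
P=np.array(P);s=np.polyfit(P[:,1],P[:,0],1);r=P[:,0]-np.polyval(s,P[:,1]);ok=abs(r)<.003;s=np.polyfit(P[ok,1],P[ok,0],1)
yaw=-np.degrees(np.arctan(s[0]));print('yaw',yaw,ok.sum())
ex=np.array([np.cos(np.radians(yaw)),np.sin(np.radians(yaw))]);ey=np.array([-ex[1],ex[0]])
# panel frame: origin from near edge and corners: mid of near corners + unknown; profile across rail at z=.017
mid=(A+B)[:2]/2; n=np.array([0,s[1]])[::-1]
print('near edge offset along ex',(np.array([s[1],0])@ex), mid@ex, mid@ey)
d0=np.array([s[1],0])@ex
for d in np.arange(.055,.13,.001):
    vals=[]
    for e in np.arange(-.02,.06,.002):
        p=ex*(d0+d)+ey*(mid@ey+e); u,v=proj(c,[p[0],p[1],.017]);vals.append(cv2.getRectSubPix(g.astype(np.float32),(1,1),(u-.0,v-.0))[0,0])
    print(round(d*1000),round(float(np.median(vals)),1),end='; ')
E
```

```text
near corners [0.5287 0.1054 0.003 ] [ 0.4938 -0.1408  0.003 ] 0.24865144383052354
yaw -8.086929081884119 35
near edge offset along ex 0.508841825564242 0.5086516373884564 0.05441526246886447
55 235.7; 56 236.5; 57 236.1; 58 234.7; 59 236.9; 60 242.1; 61 246.3; 62 249.1; 63 249.2; 64 245.3; 65 246.9; 66 250.9; 67 251.7; 68 251.4; 69 250.4; 70 250.4; 71 251.5; 72 252.3; 73 251.9; 74 251.7; 75 251.7; 76 251.7; 77 252.3; 78 252.5; 79 252.0; 80 251.7; 81 251.3; 82 250.7; 83 251.0; 84 251.4; 85 250.8; 86 250.1; 87 252.4; 88 252.7; 89 252.7; 90 252.4; 91 251.5; 92 248.4; 93 241.6; 94 237.3; 95 237.5; 96 237.2; 97 237.5; 98 239.4; 99 240.1; 100 238.7; 101 237.8; 102 237.9; 103 237.2; 104 236.0; 105 235.2; 106 234.9; 107 236.2; 108 236.4; 109 235.8; 110 236.0; 111 235.6; 112 235.1; 113 235.1; 114 235.8; 115 236.0; 116 235.9; 117 235.9; 118 236.0; 119 235.8; 120 235.4; 121 235.1; 122 234.1; 123 234.0; 124 234.4; 125 235.0; 126 235.2; 127 234.7; 128 234.7; 129 235.4; 130 236.0;
```

Panel: yaw -8.1°, rail centre line at d=0.587 along its x, plate mid y=0.0544. That puts the gap at about (0.590,-0.020). Back to the module to grasp it.

```bash
python3 -c "
from h import *
W=TM([.498,-.3226,.12],down(1.7))
plan(W,16)
plan(TM([.498,-.3226,.035],down(1.7)),6,W)"
```

```text
16 x [-0.064, 0.878, 0.439, 0.0, 0.0, -0.024] 
6 x [0.0, 0.0, 0.708, 0.0, 0.0, 0.0]
```

```bash

python3 -m pendant '[[[-0.064,0.878,0.439,0,0,-0.024,0.2],[-0.064,0.878,0.439,0,0,-0.024,0.2],[-0.064,0.878,0.439,0,0,-0.024,0.2],[-0.064,0.878,0.439,0,0,-0.024,0.2],[-0.064,0.878,0.439,0,0,-0.024,0.2],[-0.064,0.878,0.439,0,0,-0.024,0.2],[-0.064,0.878,0.439,0,0,-0.024,0.2],[-0.064,0.878,0.439,0,0,-0.024,0.2]]]' >/dev/null
python3 -m pendant '[[[-0.064,0.878,0.439,0,0,-0.024,0.2],[-0.064,0.878,0.439,0,0,-0.024,0.2],[-0.064,0.878,0.439,0,0,-0.024,0.2],[-0.064,0.878,0.439,0,0,-0.024,0.2],[-0.064,0.878,0.439,0,0,-0.024,0.2],[-0.064,0.878,0.439,0,0,-0.024,0.2],[-0.064,0.878,0.439,0,0,-0.024,0.2],[-0.064,0.878,0.439,0,0,-0.024,0.2]]]' >/dev/null
python3 -m pendant '[[[0,0,0,0,0,0,0.2],[0,0,0,0,0,0,0.2]]]'
python3 - <<'E'
from h import *
c=cam('wrist','w3.png')
im=c['image'];m=((im.min(2)>180)*255).astype(np.uint8)
T=cur();print(T.round(4).tolist())
# predicted nose-top corners and module ends
for P in([.0351,0],):
    pass
M=TM([.4912,-.3228,0],R.from_euler('z',1.7,degrees=True))
for q in([22,18,62],[22,-18,62],[-8,18,62],[-8,-18,62],[44,0,38],[-44,0,38]):
    print(q,np.round(proj(c,(M@np.r_[np.array(q)/1000,1])[:3]),1))
E
```

```text
t: 5.95
position: [0.4987, -0.3214, 0.1195]
tcp_rot: [-0.0, 1.0, 0.015, -0.0]
force: [1.2, 0.7, 0.4]
finger_gap: 0.0525
gripper_force: 0.0
[[0.9995, 0.0315, 0.0004, 0.4992], [0.0315, -0.9995, 0.0004, -0.3207], [0.0004, -0.0004, -1.0, 0.12], [0.0, 0.0, 0.0, 1.0]]
[22, 18, 62] [233.8 185.7]
[22, -18, 62] [286.4 185.7]
[-8, 18, 62] [234.7 226.3]
[-8, -18, 62] [285.3 226.3]
[44, 0, 38] [259.8 148.1]
[-44, 0, 38] [259.5 255.8]
```

View pics/w3.png

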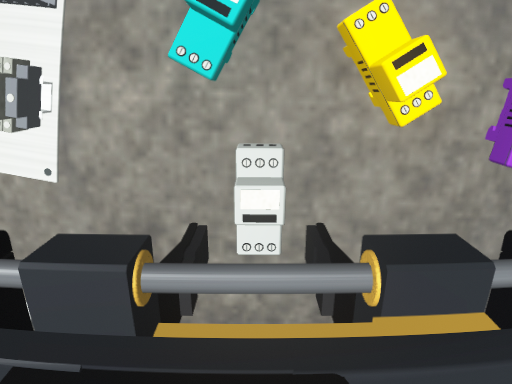

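The module sits under the gripper at nose (235..284, 183..225) and ends at rows 145 and 255, which is 1–2 px further than predicted. I refine once.

```bash
python3 - <<'E'
from h import *
im=cv2.imread('pics/w3.png').astype(int);c=cam('wrist')
g=im[130:265,245].min(1);print([(130+i,int(d)) for i,d in enumerate(np.diff(g)) if abs(d)>25])
for r in(155,190,195,215,240):
    x=np.where(im[r,215:305].min(1)>180)[0]+215;z=.062 if 183<r<226 else .038
    print(r,x[0],x[-1],(onz(c,(x[0]+x[-1]+1)/2,r,z)).round(4))
for v,z in((145,.038),(255,.038),(183,.062),(226,.062)):print(v,onz(c,260,v,z).round(4))
E
```

```text
[(143, -55), (145, 64), (147, 49), (157, -117), (158, 33), (159, 73), (165, -96), (166, 44), (167, 53), (176, -52), (184, 28), (185, 30), (189, 32), (213, -106), (214, -62), (221, 123), (222, 44), (223, -34), (242, -177), (243, 98), (244, 75), (249, -114), (250, 83), (251, 37), (253, -51), (254, -71)]
155 236 282 [ 0.5304 -0.3208  0.038 ]
190 234 284 [ 0.5105 -0.3212  0.062 ]
195 234 284 [ 0.5068 -0.3213  0.062 ]
215 235 283 [ 0.4921 -0.3218  0.062 ]
240 237 279 [ 0.4616 -0.3223  0.038 ]
145 [ 0.5379 -0.3209  0.038 ]
255 [ 0.4483 -0.3239  0.038 ]
183 [ 0.5155 -0.3214  0.062 ]
226 [ 0.4837 -0.3225  0.062 ]
```

```bash

python3 -m pendant '[[[0,0.04,0.7,0,0,0,0.2],[0,0,0.7,0,0,0,0.2],[0,0,0.7,0,0,0,0.2],[0,0,0.7,0,0,0,0.2],[0,0,0.7,0,0,0,0.2],[0,0,0.7,0,0,0,0.2],[0,0,0,0,0,0,0.2],[0,0,0,0,0,0,0.2]]]' 
python3 -m pendant '[[[0,0,0,0,0,0,-0.3],[0,0,0,0,0,0,-0.5],[0,0,0,0,0,0,-0.5],[0,0,0,0,0,0,-0.5],[0,0,0,0,0,0,-0.5]]]' 45
python3 -c "
from h import *;print(cur().round(4).tolist())"
```

```text
t: 6.85
position: [0.4988, -0.3221, 0.0357]
tcp_rot: [-0.0, 1.0, 0.015, -0.0]
force: [-0.4, 0.1, 0.3]
finger_gap: 0.0521
gripper_force: 0.0
t: 7.35
position: [0.4991, -0.3225, 0.0364]
tcp_rot: [0.0, 1.0, 0.015, 0.0]
force: [0.6, -0.5, 4.3]
finger_gap: 0.0358
gripper_force: 44.8
[[0.9995, 0.0307, 0.001, 0.4991], [0.0307, -0.9995, -0.0008, -0.3225], [0.001, 0.0009, -1.0, 0.0364], [0.0, 0.0, 0.0, 1.0]]
```

Gripped (35.8 mm opening). I work out the carry and hook poses from the given geometry.

```bash
cat >> h.py <<'E'
YAW=-8.1;D=.5871;E0=.0629
PR=R.from_euler('z',YAW,degrees=True)
TMT=TM([.0069,0,.036],down(0))
def mod(th,xm,zm): # module pose with its point (xm,zm) on far flange corner (15,18), mm; lean th deg
    Rm=PR*R.from_euler('y',th,degrees=True)
    C=PR.apply([D+.015,E0,.018]);return TM(C-Rm.apply([xm/1e3,0,zm/1e3]),Rm)
def tool(th,xm,zm): return mod(th,xm,zm)@TMT
def where(s=None): # panel-frame of held module -> (lean, xm, zm)
    M=cur(s)@np.linalg.inv(TMT);C=np.r_[PR.apply([D+.015,E0,.018]),1];p=np.linalg.inv(M)@C
    l=(PR.inv()*R.from_matrix(M[:3,:3])).as_euler('zyx',degrees=True);return l.round(2),(p[:3]*1e3).round(2)
E
python3 - <<'E'
from h import *
A=cur();B=A.copy();B[:3,3]+=[0,0,.12];C=tool(18,7.5,-25);D1=C.copy();D1[2,3]=B[2,3]
plan(B,6,A);plan(D1,16,B);plan(C,4,D1)
for X in(B,D1,C):print(X.round(4)[:3,3])
E
```

```text
6 x [0.001, 0.001, -1.0, 0.0, -0.0, -0.0] 
16 x [0.339, -0.949, -0.046, 0.022, -0.246, 0.133] 
4 x [0.31, 0.0, 0.954, 0.0, -0.0, 0.0] 
[ 0.4991 -0.3225  0.1564]
[ 0.6231 -0.0251  0.1564]
[ 0.6231 -0.0251  0.0762]
```

```bash

python3 -m pendant '[[[0,0,-1,0,0,0,-0.5],[0,0,-1,0,0,0,-0.5],[0,0,-1,0,0,0,-0.5],[0,0,-1,0,0,0,-0.5],[0,0,-1,0,0,0,-0.5],[0,0,-1,0,0,0,-0.5]]]'
python3 -m pendant '[[[0.339,-0.949,-0.046,0.022,-0.246,0.133,-0.5],[0.339,-0.949,-0.046,0.022,-0.246,0.133,-0.5],[0.339,-0.949,-0.046,0.022,-0.246,0.133,-0.5],[0.339,-0.949,-0.046,0.022,-0.246,0.133,-0.5],[0.339,-0.949,-0.046,0.022,-0.246,0.133,-0.5],[0.339,-0.949,-0.046,0.022,-0.246,0.133,-0.5],[0.339,-0.949,-0.046,0.022,-0.246,0.133,-0.5],[0.339,-0.949,-0.046,0.022,-0.246,0.133,-0.5]]]' >/dev/null
python3 -m pendant '[[[0.339,-0.949,-0.046,0.022,-0.246,0.133,-0.5],[0.339,-0.949,-0.046,0.022,-0.246,0.133,-0.5],[0.339,-0.949,-0.046,0.022,-0.246,0.133,-0.5],[0.339,-0.949,-0.046,0.022,-0.246,0.133,-0.5],[0.339,-0.949,-0.046,0.022,-0.246,0.133,-0.5],[0.339,-0.949,-0.046,0.022,-0.246,0.133,-0.5],[0.339,-0.949,-0.046,0.022,-0.246,0.133,-0.5],[0.339,-0.949,-0.046,0.022,-0.246,0.133,-0.5]]]' >/dev/null
python3 -m pendant '[[[0.31,0,0.954,0,0,0,-0.5],[0.31,0,0.954,0,0,0,-0.5],[0.31,0,0.954,0,0,0,-0.5],[0.31,0,0.954,0,0,0,-0.5],[0,0,0,0,0,0,-0.5],[0,0,0,0,0,0,-0.5]]]'
python3 - <<'E'
from h import *
print(where());c=cam('wrist','w4.png');T=cur();M=T@np.linalg.inv(TMT)
for q in([22,18,62],[22,-18,62],[-8,18,62],[-8,-18,62],[44,18,38],[44,-18,38]):
    print(q,np.round(proj(c,(M@np.r_[np.array(q)/1000,1])[:3]),1))
E
```

```text
t: 7.95
position: [0.4983, -0.3217, 0.1561]
tcp_rot: [-0.0, 1.0, 0.015, -0.0]
force: [-0.2, 0.1, -2.0]
finger_gap: 0.0355
gripper_force: 44.8
t: 10.15
position: [0.6222, -0.0244, 0.0757]
tcp_rot: [-0.012, 0.985, -0.069, -0.157]
force: [0.3, 0.7, -2.2]
finger_gap: 0.0357
gripper_force: 44.8
(array([ 0.03, 18.15,  0.05]), array([  8.4 ,  -0.69, -24.18]))
[22, 18, 62] [218.5 235.7]
[22, -18, 62] [300.1 235.5]
[-8, 18, 62] [220.9 294. ]
[-8, -18, 62] [297.5 293.8]
[44, 18, 38] [222.2 174.1]
[44, -18, 38] [295.5 174. ]
```

View pics/w4.png

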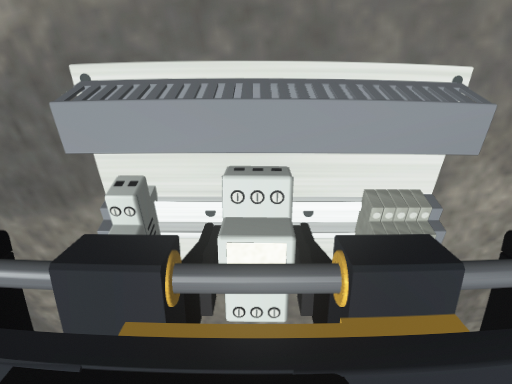

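Held as predicted: far top edge at row 174, nose top from about row 236, and the rail visible at rows 200–235 on both sides. I check the rail's far edge against the prediction in this leaned view.

```bash
python3 - <<'E'
from h import *
c=cam('wrist');im=cv2.imread('pics/w4.png').astype(int);g=im.sum(2)/3
W=lambda x,y,z:PR.apply([D+x/1e3,.0544+y/1e3,z/1e3])
for u0,y in((190,0),(325,0)):
    # find panel y such that column matches
    for y in np.arange(-60,75,1):
        u,v=proj(c,W(17.5,y,16))
        if abs(u-u0)<2:break
    print(u0,y,[(n,np.round(proj(c,W(*p)),1).tolist()) for n,p in dict(edge=(17.5,y,16),flat=(15,y,18),nearflat=(-15,y,18),duct0=(70,y,3),ducttop=(70,y,43),plateend=(108,y,3)).items()])
    col=g[60:250,u0-2:u0+3].mean(1);print([(60+i,int(d)) for i,d in enumerate(np.diff(col)) if abs(d)>6])
E
```

```text
190 57 [('edge', [190.9, 197.9]), ('flat', [190.9, 202.4]), ('nearflat', [195.4, 234.0]), ('duct0', [185.5, 121.3]), ('ducttop', [172.7, 149.7]), ('plateend', [178.5, 62.1])]
[(60, 59), (61, 33), (77, -37), (78, -85), (82, 10), (83, 11), (98, 29), (99, 17), (151, -7), (152, 59), (153, 18), (195, -12), (196, -20), (200, -14), (201, 61), (220, -7), (221, -46), (229, -9), (230, -27), (231, 22), (232, 60), (236, -6), (237, -10), (238, 9), (247, -23), (248, -35)]
325 -39 [('edge', [326.3, 197.7]), ('flat', [326.3, 202.3]), ('nearflat', [321.6, 233.9]), ('duct0', [332.0, 121.2]), ('ducttop', [345.6, 149.6]), ('plateend', [339.3, 62.1])]
[(60, 61), (61, 50), (62, 9), (77, -16), (78, -97), (79, -12), (82, 11), (83, 22), (84, 9), (98, 22), (99, 24), (152, 47), (153, 31), (154, 6), (196, -25), (200, -44), (201, 92), (221, -32), (222, -13), (231, -30), (232, 73), (233, 7), (237, -24), (238, 9)]
```

The rail lies about 1.4 mm further than taken, so I set D=0.5885. Now I lower to just above roof contact.

```bash
sed -i 's/D=.5871/D=.5885/' h.py; python3 - <<'E'
from h import *
print(where());A=cur();B=tool(18,7.5,6.5);plan(B,6,A);print(B[:3,3].round(4))
# directions in tool units per row for 1mm world down / 1mm panel-z
print('1mm down in tool:',(A[:3,:3].T@[0,0,-.001]/.02).round(4))
E
```

```text
(array([ 0.02, 18.  ,  0.07]), array([  9.12,  -0.79, -25.2 ]))
6 x [0.013, 0.006, 0.264, -0.002, -0.0, 0.001] 
[ 0.6148 -0.024   0.0462]
1mm down in tool: [0.0155 0.0001 0.0476]
```

```bash

python3 -m pendant '[[[0.013,0.006,0.264,0,0,0,-0.5],[0.013,0.006,0.264,0,0,0,-0.5],[0.013,0.006,0.264,0,0,0,-0.5],[0.013,0.006,0.264,0,0,0,-0.5],[0.013,0.006,0.264,0,0,0,-0.5],[0.013,0.006,0.264,0,0,0,-0.5],[0,0,0,0,0,0,-0.5],[0,0,0,0,0,0,-0.5]]]'
python3 -c "
from h import *
print(where(),state()['force'])"
python3 -m pendant '[[[0,0,0.05,0,0,0,-0.5],[0,0,0,0,0,0,-0.5],[0,0,0.05,0,0,0,-0.5],[0,0,0,0,0,0,-0.5]]]'
python3 -c "
from h import *
print(where(),state()['force'])"
```

```text
t: 11.05
position: [0.6141, -0.024, 0.0451]
tcp_rot: [-0.012, 0.985, -0.069, -0.157]
force: [-0.5, 1.1, -2.7]
finger_gap: 0.0359
gripper_force: 44.8
(array([ 0.02, 18.1 ,  0.05]), array([7.87, 0.07, 7.85])) [-0.53247511  1.13095943 -2.69188337]
t: 11.45
position: [0.6139, -0.0239, 0.0437]
tcp_rot: [-0.012, 0.985, -0.07, -0.156]
force: [1.0, -0.4, 1.6]
finger_gap: 0.0356
gripper_force: 44.8
(array([ 0.02, 18.03,  0.06]), array([7.59, 0.04, 9.2 ])) [ 1.02920448 -0.43454972  1.63665107]
```

Roof contact came at zm=9.2, as expected, with about 4 N. Now I slide nearer along the module's own x.

```bash

python3 -m pendant '[[[-0.07,0,0,0,0,0,-0.5],[-0.07,0,0,0,0,0,-0.5],[-0.07,0,0,0,0,0,-0.5],[0,0,0,0,0,0,-0.5]]]'
python3 -c "
from h import *
print(where(),state()['force'])"
python3 -m pendant '[[[-0.05,0,0,0,0,0,-0.5],[-0.05,0,0,0,0,0,-0.5],[0,0,0,0,0,0,-0.5]]]'
python3 -c "
from h import *
print(where(),state()['force'])"
```

```text
t: 11.85
position: [0.6093, -0.0233, 0.0445]
tcp_rot: [-0.012, 0.985, -0.069, -0.157]
force: [0.7, -0.1, -1.1]
finger_gap: 0.0361
gripper_force: 44.8
(array([ 0.03, 18.1 ,  0.05]), array([12.26,  0.1 ,  9.87])) [ 0.68595744 -0.07881736 -1.10311999]
t: 12.15
position: [0.6075, -0.0231, 0.0451]
tcp_rot: [-0.012, 0.985, -0.069, -0.157]
force: [0.0, -0.6, -1.7]
finger_gap: 0.0356
gripper_force: 44.8
(array([ 0.03, 18.1 ,  0.05]), array([14.19,  0.11,  9.86])) [ 0.02253371 -0.57152328 -1.71113151]
```

```bash

python3 -m pendant '[[[-0.04,0,0.02,0,0,0,-0.5],[0,0,0,0,0,0,-0.5],[-0.03,0,0,0,0,0,-0.5],[0,0,0,0,0,0,-0.5]]]'
python3 -c "
from h import *
print(where(),state()['force'])"
python3 -m pendant '[[[-0.03,0,0,0,0,0,-0.5],[0,0,0,0,0,0,-0.5],[0,0,0,0,0,0,-0.5]]]'
python3 -c "
from h import *
print(where(),state()['force'])"
```

```text
t: 12.55
position: [0.6064, -0.0229, 0.0453]
tcp_rot: [-0.012, 0.985, -0.07, -0.156]
force: [2.8, -0.6, -0.2]
finger_gap: 0.0354
gripper_force: 44.8
(array([ 0.02, 18.06,  0.06]), array([15.29,  0.07,  9.99])) [ 2.75058058 -0.59528075 -0.20097724]
t: 12.85
position: [0.6058, -0.0228, 0.0455]
tcp_rot: [-0.012, 0.985, -0.07, -0.157]
force: [3.2, -1.0, 1.2]
finger_gap: 0.0359
gripper_force: 44.8
(array([ 0.02, 18.06,  0.05]), array([15.91,  0.11, 10.03])) [ 3.23252674 -0.9929707   1.23511974]
```

Wall contact (fx about 3 N) at xm=15.5, just where it should be, so it is hooked. Now I lower the near side about the far edge to about 8°.

```bash
python3 - <<'E'
from h import *
plan(tool(8,15.4,9),8,tool(18,15.4,9))
E
```

```text
8 x [-0.029, 0.0, 0.01, 0.0, 0.273, -0.0]
```

```bash

python3 -m pendant '[[[-0.029,0,0.01,0,0.273,0,-0.5],[-0.029,0,0.01,0,0.273,0,-0.5],[-0.029,0,0.01,0,0.273,0,-0.5],[-0.029,0,0.01,0,0.273,0,-0.5],[0,0,0,0,0,0,-0.5]]]'
python3 -m pendant '[[[-0.029,0,0.01,0,0.273,0,-0.5],[-0.029,0,0.01,0,0.273,0,-0.5],[-0.029,0,0.01,0,0.273,0,-0.5],[-0.029,0,0.01,0,0.273,0,-0.5],[0,0,0,0,0,0,-0.5],[0,0,0,0,0,0,-0.5]]]'
python3 -c "
from h import *
print(where(),state()['force'])"
```

```text
t: 13.35
position: [0.603, -0.0224, 0.0458]
tcp_rot: [-0.008, 0.991, -0.07, -0.113]
force: [3.3, -1.3, 4.5]
finger_gap: 0.0356
gripper_force: 44.8
t: 13.95
position: [0.6003, -0.0219, 0.0457]
tcp_rot: [-0.005, 0.995, -0.07, -0.071]
force: [-2.2, -0.7, 13.1]
finger_gap: 0.0359
gripper_force: 44.8
(array([0.03, 8.13, 0.04]), array([16.89, -0.04,  9.39])) [-2.1634279  -0.73847408 13.0914315 ]
```

```bash

python3 -m pendant '[[[0,0,0,0,0,0,-0.1],[0,0,0,0,0,0,0.2],[0,0,0,0,0,0,0.2],[0,0,-0.5,0,0,0,0.2],[0,0,-1,0,0,0,0.2],[0,0,-1,0,0,0,0.2],[0,0,-1,0,0,0,0.2],[0,0,0,0,0,0,0.2]]]'
python3 - <<'E'
from h import *
M=mod(6.2,15.4,9)
c=cam('wrist','w5.png')
for q in([22,18,62],[22,-18,62],[-8,18,62],[-8,-18,62],[44,18,38],[44,-18,38],[-44,18,38],[-44,-18,38]):
    print(q,np.round(proj(c,(M@np.r_[np.array(q)/1000,1])[:3]),1))
E
```

```text
t: 14.75
position: [0.6124, -0.0234, 0.1175]
tcp_rot: [-0.006, 0.995, -0.07, -0.068]
force: [0.5, -0.4, -0.0]
finger_gap: 0.0519
gripper_force: 0.0
[22, 18, 62] [231.2 192.9]
[22, -18, 62] [286.2 192.9]
[-8, 18, 62] [232.3 234.6]
[-8, -18, 62] [285.  234.5]
[44, 18, 38] [232.9 152.4]
[44, -18, 38] [284.1 152.3]
[-44, 18, 38] [235.5 262.7]
[-44, -18, 38] [281.3 262.6]
```

View pics/w5.png

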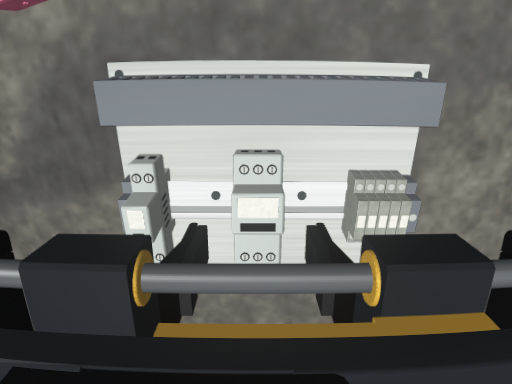

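The module rests as predicted (nose 233..283, top from row 192, near end at row 264), leaning on its foot in the gap. Next I close the fingers and place them over the shoulder.

```bash
python3 - <<'E'
from h import *
S=lambda th:(mod(th,15.4,9)@np.r_[-.021,0,.038,1])[:3]
for t in(6.2,4,2,0,-1):print(t,(PR.inv().apply(S(t)-S(6.2))*1e3).round(2),S(t).round(4))
r=down(YAW);A=cur();B=TM(S(6.2)+[0,0,.045],r);C=TM(S(6.2)+[0,0,.005],r)
plan(B,6,A);plan(C,4,B)
E
```

```text
6.2 [0. 0. 0.] [ 0.5736 -0.0181  0.0508]
4 [-1.23 -0.   -1.29] [ 0.5724 -0.0179  0.0495]
2 [-2.31  0.   -2.51] [ 0.5713 -0.0178  0.0483]
0 [-3.34  0.   -3.76] [ 0.5703 -0.0176  0.047 ]
-1 [-3.85  0.   -4.4 ] [ 0.5698 -0.0176  0.0464]
6 x [-0.304, 0.0, 0.192, -0.003, 0.288, 0.001] 
4 x [0.0, 0.0, 0.5, 0.0, 0.0, -0.0]
```

```bash

python3 -m pendant '[[[-0.304,0,0.192,0,0.288,0,-1],[-0.304,0,0.192,0,0.288,0,-1],[-0.304,0,0.192,0,0.288,0,-1],[-0.304,0,0.192,0,0.288,0,-1],[-0.304,0,0.192,0,0.288,0,-1],[-0.304,0,0.192,0,0.288,0,-1],[0,0,0,0,0,0,-1],[0,0,0,0,0,0,-1]]]' 
python3 -m pendant '[[[0,0,0.5,0,0,0,-1],[0,0,0.5,0,0,0,-1],[0,0,0.5,0,0,0,-1],[0,0,0.4,0,0,0,-1],[0,0,0,0,0,0,-1],[0,0,0,0,0,0,-1]]]' 
python3 - <<'E'
from h import *
T=cur();S=(mod(6.2,15.4,9)@np.r_[-.021,0,.038,1])[:3];print((T[:3,3]-S).round(4),(PR.inv()*R.from_matrix(T[:3,:3])).as_matrix().round(3).tolist())
E
```

```text
t: 15.6
position: [0.5724, -0.0183, 0.094]
tcp_rot: [-0.001, 0.998, -0.07, -0.002]
force: [-0.0, -0.5, 0.4]
finger_gap: 0.0016
gripper_force: 0.0
t: 16.2
position: [0.5726, -0.0181, 0.0561]
tcp_rot: [-0.001, 0.998, -0.07, -0.002]
force: [0.6, 0.7, 0.9]
finger_gap: 0.0007
gripper_force: 0.0
[-0.0011  0.      0.0053] [[1.0, 0.0, -0.003], [0.0, -1.0, 0.001], [-0.003, -0.001, -1.0]]
```

Now I come down to contact, then follow the arc. Tool z is down, and tool -x is nearer.

```bash

python3 -m pendant '[[[0.03,0,0.1,0,0,0,-1],[0,0,0.1,0,0,0,-1],[0,0,0,0,0,0,-1]]]' | grep -E 'pos|force:'
python3 -m pendant '[[[0,0,0.05,0,0,0,-1],[0,0,0,0,0,0,-1]]]' | grep -E 'pos|force:'
python3 -m pendant '[[[-0.025,0,0.03,0,0,0,-1],[0,0,0,0,0,0,-1]]]' | grep -E 'pos|force:'
```

```text
position: [0.5734, -0.0181, 0.0529]
force: [-2.6, 0.2, 4.2]
gripper_force: 2.2
position: [0.5734, -0.018, 0.0526]
force: [-4.9, 1.0, 11.0]
gripper_force: 5.4
position: [0.5733, -0.018, 0.0524]
force: [-4.5, -0.0, 13.8]
gripper_force: 6.8
```

```bash

for i in 1; do python3 -m pendant '[[[-0.04,0,0.04,0,0,0,-1],[0,0,0,0,0,0,-1]]]' | grep -E 'pos|force:'
python3 -m pendant '[[[-0.04,0,0.04,0,0,0,-1],[0,0,0,0,0,0,-1]]]' | grep -E 'pos|^force:'
python3 -m pendant '[[[-0.04,0,0.04,0,0,0,-1],[0,0,0,0,0,0,-1]]]' | grep -E 'pos|^force:'; done
```

```text
position: [0.5728, -0.0178, 0.0519]
force: [-5.3, -0.3, 16.8]
gripper_force: 7.8
position: [0.5721, -0.0177, 0.0514]
force: [-5.4, 0.6, 18.3]
position: [0.5715, -0.0176, 0.0508]
force: [-5.8, -0.6, 18.9]
```

```bash

python3 -m pendant '[[[-0.04,0,0.04,0,0,0,-1],[0,0,0,0,0,0,-1]]]' | grep -E 'pos|^force:'
python3 -m pendant '[[[-0.035,0,0.04,0,0,0,-1],[0,0,0,0,0,0,-1]]]' | grep -E 'pos|^force:'
python3 -m pendant '[[[-0.035,0,0.04,0,0,0,-1],[0,0,0,0,0,0,-1]]]' | grep -E 'pos|^force:'
```

```text
position: [0.5709, -0.0174, 0.0503]
force: [-7.0, 0.4, 21.2]
position: [0.5705, -0.0174, 0.0498]
force: [-6.8, -0.6, 24.6]
position: [0.5699, -0.0173, 0.0493]
force: [-6.4, -0.1, 26.6]
```

```bash

python3 -m pendant '[[[-0.03,0,0.03,0,0,0,-1],[0,0,0,0,0,0,-1]]]' | grep -E 'pos|^force:'
python3 -m pendant '[[[-0.025,0,0.03,0,0,0,-1],[0,0,0,0,0,0,-1]]]' | grep -E 'pos|^force:'
```

```text
position: [0.5692, -0.0172, 0.0487]
force: [-8.3, 0.1, 27.0]
position: [0.5691, -0.0172, 0.0485]
force: [-8.1, -0.1, 30.8]
```

```bash

python3 -m pendant '[[[-0.05,0,0.02,0,0,0,-1],[0,0,0,0,0,0,-1]]]' | grep -E 'pos|^force:'
python3 -m pendant '[[[-0.03,0,0.025,0,0,0,-1],[0,0,0,0,0,0,-1]]]' | grep -E 'pos|^force:'
```

```text
position: [0.5675, -0.017, 0.0468]
force: [-5.0, 0.7, 16.0]
position: [0.567, -0.0169, 0.0463]
force: [-4.0, 0.3, 17.3]
```

The click came: force fell from 31 to 16 N with a 1.7 mm drop. I retract and go back over the nose for the tug.

```bash

python3 -m pendant '[[[0,0,-0.5,0,0,0,-1],[0,0,-1,0,0,0,-1],[0,0,-1,0,0,0,-1],[0,0,-0.5,0,0,0,0.2],[0,0,0,0,0,0,0.2],[0,0,0,0,0,0,0.2]]]' | grep -E 'pos|^force:|gap'
python3 - <<'E'
from h import *
A=cur();B=tool(0,15.4,9);U=B.copy();U[2,3]=.105
plan(U,3,A);plan(B,5,U);print(B[:3,3].round(4))
c=cam('wrist');M=mod(0,15.4,9);cv2.imwrite('pics/w6.png',c['image'])
for q in([22,18,62],[22,-18,62],[-8,18,62],[-8,-18,62],[44,18,38],[44,-18,38]):
    print(q,np.round(proj(c,(M@np.r_[np.array(q)/1000,1])[:3]),1))
E
```

```text
position: [0.5653, -0.0172, 0.1032]
force: [-0.5, 0.7, -1.0]
finger_gap: 0.017
3 x [0.549, -0.005, -0.031, -0.003, 0.014, 0.001] 
5 x [0.0, 0.0, 0.6, 0.0, 0.0, -0.0] 
[ 0.5979 -0.0216  0.045 ]
[22, 18, 62] [227.1 141.8]
[22, -18, 62] [288.7 141.7]
[-8, 18, 62] [228.3 190.9]
[-8, -18, 62] [287.4 190.8]
[44, 18, 38] [229.5 101.9]
[44, -18, 38] [285.9 101.9]
```

View pics/w6.png

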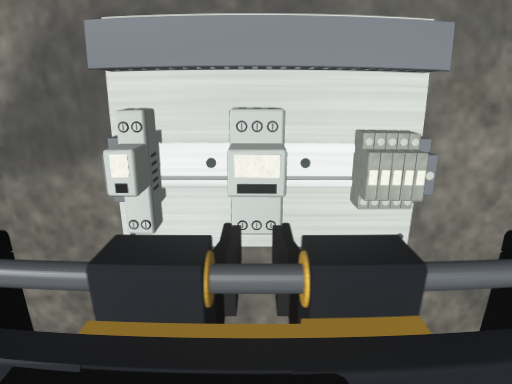

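The module sits level in the gap: nose 228..286, far end at about row 109, close to prediction but a few px nearer. I check against the rail rows.

```bash
python3 - <<'E'
from h import *
c=cam('wrist');im=c['image'].astype(int);g=im.sum(2)/3
W=lambda x,y,z:PR.apply([D+x/1e3,.0544+y/1e3,z/1e3])
print(cur()[:3,3])
print([(n,np.round(proj(c,W(*p)),1).tolist()) for n,p in dict(edge=(17.5,40,16),flat=(15,40,18),nearflat=(-15,40,18),nearedge=(-17.5,40,16)).items()])
for u,a,b in((180,130,200),(257,95,250)):
    col=g[a:b,u-2:u+3].mean(1);print(u,[(a+i,int(d)) for i,d in enumerate(np.diff(col)) if abs(d)>8])
for v,z in((109,.047),(148,.071),(194,.071)):print(v,z,(PR.inv().apply(onz(c,257,v,z))*1e3-[D*1e3,62.9,0]).round(1))
E
```

```text
[ 0.56490604 -0.01718223  0.1026876 ]
[('edge', [215.3, 136.0]), ('flat', [215.0, 139.7]), ('nearflat', [216.4, 178.8]), ('nearedge', [216.8, 181.3])]
180 [(141, 17), (142, 10), (174, -33), (175, -33), (178, 40), (179, 29), (184, -9), (185, -11)]
257 [(105, -32), (106, -73), (107, 44), (108, 35), (109, 14), (119, -60), (120, -47), (121, 66), (122, 24), (128, -28), (129, -54), (130, 64), (131, 35), (141, -27), (142, -37), (143, -8), (148, 38), (149, 17), (153, 33), (176, -26), (177, -8), (182, -67), (183, -68), (184, -12), (192, 135), (194, -28), (196, 31), (219, -83), (220, -38), (221, 72), (222, 25), (226, -8), (227, -40), (228, -10), (229, 76), (232, -36), (233, 25), (234, 22), (245, -83), (246, -25)]
109 0.047 [38.8  0.4 47. ]
148 0.071 [17.7  0.5 71. ]
194 0.071 [-10.6   0.5  71. ]
```

```bash

python3 -m pendant '[[[0.52,-0.005,-0.031,0,0.014,0,0.2],[0.52,-0.005,-0.031,0,0.014,0,0.2],[0.52,-0.005,-0.031,0,0.014,0,0.2],[0,0,0,0,0,0,0.2],[0,0,0,0,0,0,0.2]]]' | grep -E 'pos|^force:|gap'
python3 -m pendant '[[[0,0,0.58,0,0,0,0.2],[0,0,0.58,0,0,0,0.2],[0,0,0.58,0,0,0,0.2],[0,0,0.58,0,0,0,0.2],[0,0,0.58,0,0,0,0.2],[0,0,0,0,0,0,0.2],[0,0,0,0,0,0,0.2]]]' | grep -E 'pos|^force:|gap'
python3 -m pendant '[[[0,0,0,0,0,0,-0.1],[0,0,0,0,0,0,-0.5],[0,0,0,0,0,0,-0.5],[0,0,0,0,0,0,-0.5],[0,0,0,0,0,0,-0.5]]]' 40
```

```text
position: [0.5966, -0.0211, 0.1053]
force: [0.4, -0.3, 0.5]
finger_gap: 0.0522
position: [0.5965, -0.0211, 0.0474]
force: [-0.4, 0.5, -0.3]
finger_gap: 0.0521
t: 21.3
position: [0.5969, -0.0214, 0.048]
tcp_rot: [-0.0, 0.998, -0.071, 0.001]
force: [-0.3, -1.1, 3.7]
finger_gap: 0.0358
gripper_force: 40.0
```

Gripped. Now the gentle tug upwards, in small steps, towards 14 N.

```bash

python3 -m pendant '[[[0,0,-0.05,0,0,0,-0.5],[0,0,0,0,0,0,-0.5]]]' | grep -E 'pos|^force:'
python3 -m pendant '[[[0,0,-0.05,0,0,0,-0.5],[0,0,0,0,0,0,-0.5]]]' | grep -E 'pos|^force:'
```

```text
position: [0.5967, -0.0213, 0.0483]
force: [3.0, -1.2, -3.5]
position: [0.5961, -0.0213, 0.0488]
force: [3.0, -1.1, -11.9]
```

```bash

python3 -m pendant '[[[0,0,-0.012,0,0,0,-0.5],[0,0,0,0,0,0,-0.5],[0,0,0,0,0,0,-0.5]]]' | grep -E 'pos|^force:'
```

```text
position: [0.5958, -0.0213, 0.0491]
force: [2.6, -1.8, -16.3]
```

The catch holds at about 14–16 N. I ease slightly, hold for a moment, then relax and release.

```bash

python3 -m pendant '[[[0,0,0.008,0,0,0,-0.5],[0,0,0,0,0,0,-0.5],[0,0,0,0,0,0,-0.5],[0,0,0,0,0,0,-0.5],[0,0,0,0,0,0,-0.5]]]' | grep -E 'pos|^force:'
python3 -m pendant '[[[0,0,0.05,0,0,0,-0.5],[0,0,0.05,0,0,0,-0.5],[0,0,0,0,0,0,-0.5],[0,0,0,0,0,0,-0.5]]]' | grep -E 'pos|^force:'
python3 -m pendant '[[[0,0,0,0,0,0,-0.1],[0,0,0,0,0,0,0.2],[0,0,0,0,0,0,0.2],[0,0,-0.5,0,0,0,0.2],[0,0,-1,0,0,0,0.2],[0,0,-1,0,0,0,0.2],[0,0,-1,0,0,0,0.2],[0,0,0,0,0,0,0.2]]]' | grep -E 'pos|^force:'
python3 -m pendant '[[[-0.5,0,-1,0,0,0,0.2],[-0.5,0,-1,0,0,0,0.2],[-0.5,0,-1,0,0,0,0.2],[-0.5,0,-1,0,0,0,0.2],[0,0,0,0,0,0,0.2],[0,0,0,0,0,0,0.2]]]' | grep -E 'pos|^force:'
python3 - <<'E'
from h import *
c=cam('wrist');cv2.imwrite('pics/w7.png',c['image'])
im=c['image'].astype(int);g=im.sum(2)/3
M=mod(0,15.8,9)
for q in([22,18,62],[-8,18,62],[44,18,38],[-44,18,38]):
    print(q,[np.round(proj(c,(m@np.r_[np.array(q)/1000,1])[:3]),1).tolist() for m in(M,mod(6.2,15.4,9))])
E
```

```text
position: [0.5959, -0.0213, 0.0491]
force: [0.4, -1.2, -19.5]
position: [0.5963, -0.0213, 0.0486]
force: [-6.0, -2.6, -4.6]
position: [0.5987, -0.0209, 0.1217]
force: [-0.0, -0.4, -0.2]
position: [0.557, -0.0157, 0.1976]
force: [1.2, -0.6, -1.1]
[22, 18, 62] [[236.6, 116.8], [236.6, 109.5]]
[-8, 18, 62] [[237.2, 151.5], [236.9, 144.8]]
[44, 18, 38] [[237.8, 90.4], [237.9, 86.7]]
[-44, 18, 38] [[239.1, 183.9], [238.8, 181.7]]
```

View pics/w7.png

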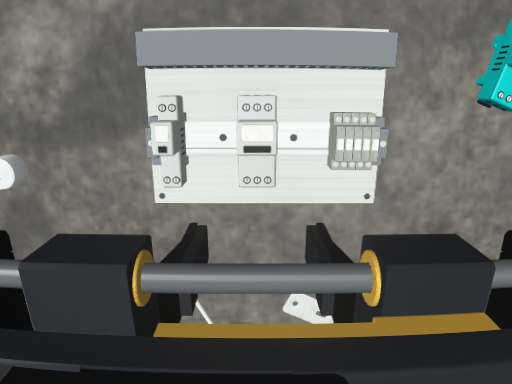

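The module lines up with the already fitted slim module: both have ends at rows 95 and 187 and nose tops from row 122. It sits level on the rail, and nothing touches it.

```bash
python3 -c "
from h import *
print(state()['t']);print(ticket.close_job())"
```

```text
24.35
the job is handed in; nothing more can be done
None
```

The wide module is hooked and clicked onto the rail in the gap, tab towards you, sitting level and released; the job was handed in at 24.4 s. The catch held an upward tug that read 16 N and then 19.5 N during the hold, above the intended 12–16 N. The press at the click peaked at about 31 N, above the 17–26 N you gave.

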